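# Dock a specimen magazine with its cam lock

### The arm

A 6-joint arm with a two-finger parallel gripper is mounted at the origin on the work surface. World frame = base frame: x ahead of the robot, y to its left, z up, the work surface at z = 0. Lengths are in mm, angles in rad, forces in N, time in s.
With the tool pointing down it reaches from about 350 to 775 mm from the base axis. Payload 7.3 kg.
Tool frame: the origin (TCP) lies at the very end of the fingers, on their centre line; the grasp point (between the pads) lies 19 mm behind it (pinch_z is the distance from the TCP to the grasp point, in mm); z points along the fingers, y is the direction in which the jaws open and shut (so a half turn about z gives the same grasp; the last joint's range is limited). The gripper opens to 92 mm and grips with 3 to 60 N. Pads are 19 mm wide; open, the fingers measure 130 mm over their backs; the gripper's body (75 mm by 190 mm) begins 47 mm behind the grasp point.
Start: joints at [-1.33, 0.342, 1.524, -0, 1.275, -0.146], TCP at [198.068, -486.226, 206.041] pointing down, gripper open.
Joint ranges: [-2.53, 2.53], [-0.77, 2.02], [0.04, 2.7], [-1, 4.14], [0.28, 2.66], [-3.11, 3.11]. Speed limits (rad/s): [2.57, 2.57, 3.14, 3.14, 3.14, 3.14].

### API

Orientations are given as [roll, pitch, yaw] about the fixed x, y, z axes, in that order (R = Rz(yaw) Ry(pitch) Rx(roll)).
In Python, from plant import * gives the robot as it stands.
- The arm moves only by the tool step_arm, never from a script. Its argument "moves" is one flat list of numbers, 7 for each row, row after row: the shift along the tool's x, y, z scaled (see below), then the turn, a rotation vector about the tool's x, y, z scaled (see below), then the closure, from -1 (fully open) to 1 (shut). A call has 1 to 8 rows; each row shifts and turns the pose as measured when the row begins, along the tool's axes as they then stand; what a row does not reach is not made up. The controller multiplies each number of a shift by 2 cm and each number of a turn by 4 degrees. A row lasts 1/12 s, in which the tool goes at most 41.7 mm and 7.16 degrees, less where a joint would pass 70% of its speed; a pose out of reach is approached as far as the arm can. A call with a number of a shift or a turn outside -1 to 1 is refused whole. A call with a gripper value outside its range is refused whole. The fingers move at their own pace and stop on an object; the grip force is fixed at half the most. Time passes only in rows, so rows that do not move let the fingers close. It gives the time, the measured TCP pose, the force and the opening at its end, in the units of the state.
- get_obs(): the state, without advancing time (a new reading comes with each control period).
- capture(name): name is "side" or "top"; returns the picture (420x560x3 uint8, red, green, blue); there is no depth.
- get_calibration(name): a dict with "mtx" (3x3 intrinsics, pixels), "eye" and "orientation" of the camera in the world. Camera axes: x right, y down, z forward; pixel columns grow to the right and rows downward; lengths in mm; the calibration is good to about 2 mm. A picture is of the moment at which its call begins. get_calibration takes no time and is no camera call.
- close_job(): hands the job in, once; it reports no verdict.
The state is a dict: "time": time; "joint_positions": joint angles; "dq": joint speeds; "tau": joint torques, N m; "tool_pos": TCP position; "tcp_rot": TCP orientation; "contact_force": force on the tool from outside, world axes, zero at the start; "moment": the same for the moment, N m; "grip_width": finger opening in mm.
Only numpy, scipy, OpenCV 4.12 (cv2) and the standard library are available. Lean on these libraries where they do the work, as an engineer would, in place of code of your own. Each camera call takes 0.05 s, during which the arm holds its last target.

### The job

Dock the specimen magazine: turn the cam lever back (anticlockwise from above) to its open stop, slide the magazine along its guides until the ball head of its stud is inside the cam and its front has met the spring pins, then turn the lever clockwise to its closed stop, so that the cam draws the magazine tight against the locating wall. Let go of it and leave the other things on the bench where they are.

Things in the scene. Friction and masses are not known exactly. Their poses are not given: they have to be found in the camera images.
- cam (a joint): Cam and lever angle (rad): 0 = open stop, 2.65 = closed stop, growing clockwise from above; it stays where left. Force at the handle: 2 to 5 N empty, up to 10 N drawing. At 0 (below 0.1) the cam's mouth faces the magazine and the stud head passes straight in. With the head inside, the spiral wall catches behind it from 0.5 and has it fully drawn at about 2.35; the rest only locks.
- dock: Docking station fixed to the bench: dark steel base plate 144 x 415 x 12 mm, two aluminium guide rails (18 mm high, 113 mm apart inside), steel locating wall, and the cam at one end. Origin: on the cam's axis at bench height. +y runs along the guides from the cam to the magazine, z up; the magazine is pushed in along -y.
- cam_axis (a point): Point on the cam's upright axis, 30 mm above the bench (stud height); axes as the dock's. The cam is an open-topped steel drum, 92 mm diameter, top 42 mm above the bench. Its lever's direction, seen from above, is at angle 0.262 minus joint cam from the dock's +x axis (positive towards +y): it sweeps on the side away from the magazine.
- lever_grip (a point): Middle of the upright black handle at the end of the cam's lever, 80 mm from the cam axis and about 88 mm above the bench. A cylinder of 20 mm diameter, from 58 to 110 mm above the bench, that spins freely on its pin, so a gripper can hold it from above without turning. Below it is the flat dark lever (top 56 mm above the bench).
- locating_face (a point): Middle of the locating wall's face, where the magazine's front must end: 52 mm from the cam axis along the dock's +y, 30 mm above the bench; axes as the dock's. The wall, 46 mm high, has a 28 mm gap for the stud. Two brass spring pins stand 6 mm out of it (4 N together at touch, 9 N pressed flush); a magazine pushed back 6 mm by them is still within the cam's catch.
- front_face (a point): Middle of the magazine's front face (an aluminium end block) at stud height, 18 mm above its underside; axes as the magazine's, parallel to the dock's in the guides. The magazine is tight when this point is at the locating face (0 mm between them along the dock's y).
- stud_head (a point): Centre of the stud's ball head (18 mm diameter, on an 8 mm neck), 31 mm ahead of the front face (magazine's -y). Docked tight it is 21 mm from the cam axis.
- magazine_handle (a point): Middle of the magazine's handle, a level aluminium bar 16 mm diameter, 84 mm long along the magazine's x, centre 62 mm above the magazine's underside (74 mm above the bench), 135 mm behind the front face; 40 mm free below it.
- magazine: Empty specimen magazine, 110 mm wide (x), 150 mm long (y): wooden deck 14 mm thick, two black combs (40 mm high), bar handle at the rear; about 0.75 kg. Origin: centre of its underside. It lies loose on the base plate between the guides, stud (its -y) towards the cam, 40 to 95 mm short of the locating face at the start; it slides with about 1 to 4 N.
- specimen_a: Bystander: flat dog-bone specimen bar beside the dock, black, 165 x 20 x 6 mm, lying along the dock's +x side; leave it alone. Origin: centre of its underside.
- specimen_b: Bystander: white dog-bone bar, 165 x 20 x 6 mm, between dock and robot; leave it alone. Origin: centre of its underside.
- caliper: Bystander: caliper, 220 mm long, up to 15 mm high, near the robot on its right; leave it alone. Origin: centre of its underside.
- platen: Bystander: compression platen, steel disc 90 mm diameter with a stem, 45 mm high, right of the dock; leave it alone. Origin: centre of its underside.
- jar: Bystander: jar, 64 mm diameter, 85 mm high, left of the dock, near; leave it alone. Origin: centre of its underside.
- slat: Bystander: wooden slat, 200 x 32 x 26 mm with two black clips, beyond the dock; leave it alone. Origin: centre of its underside.
- driver: Bystander: screwdriver, 180 mm long, black handle, left of the dock; leave it alone. Origin: centre of its underside.
- loadcell: Bystander: load cell, upright cylinder 60 mm diameter, 60 mm high, beside the cam end of the dock, beyond the lever's reach; leave it alone. Origin: centre of its underside.
Things that resemble listed ones, but are neither listed nor needed, are in the scene too. Several things have the shape of the magazine; the one meant has the colours described above.

How it is judged (in metres and radians):
On the way:
1. the magazine stands in its guides with the stud head inside the open cam (front within 9.5 mm of the locating wall, cam angle below 0.4) (y of front_face in the frame of locating_face below 0.0095 m and value of joint cam below 0.4 rad and angle between magazine's own z axis and vertical below 0.1 rad), for 0.1 s.
At the end, for the whole second after the job is handed in: The cam lever is at its closed stop (cam angle above 2.4 rad), the magazine lies flat and square in its guides (within 0.05 rad) with its front drawn to within 2 mm of the locating wall, at rest, and nothing else has been moved (value of joint cam above 2.4 rad and y of front_face in the frame of locating_face between -0.004 and 0.002 m and horizontal distance between front_face and locating_face below 0.005 m and z of front_face in the frame of locating_face below 0.004 m and angle between the y axis of magazine and the y axis of locating_face, either way round below 0.05 rad and angle between magazine's own z axis and vertical below 0.05 rad and linear speed of magazine below 0.02 m/s); the robot touches nothing.
It fails at once if another thing on the bench is moved more than 25 mm (distance of any of specimen_a, specimen_b, caliper, platen, jar, slat, driver, loadcell from where it was at the start of the episode above 0.025 m).
It also fails if it takes over 67 s, if anything falls off the work surface, if the arm or the gripper's body presses on something with over 40 N, if the wrist force passes 120 N, or if a joint passes its speed limit or range.

## Working session

There is one attempt and no reset: what is moved stays moved. The work goes in short steps, Python scripts to look and compute and a tool call to move; the robot and the scene stay as the last step left them, time stands still between calls to the robot, and variables do not carry over. Pictures are saved under pics/ and viewed, and the job is handed in when it is done.

Besides the shell and the picture viewer there is one more tool, called after "Request:" in YAML: its name, and indented under it one key for each argument. step_arm: Moves the arm, as the interface text tells. Shifts and turns lie within -1 to 1; 1 stands for 2 cm of shift or 4 degrees of turn. Its arguments: {"type":"object","properties":{"moves":{"type":"array"}},"required":["moves"]}

```bash
mkdir -p pics; ls
python3 - <<'E'
from plant import *
import cv2
for n in("top","side"):
    cv2.imwrite(f"pics/{n}0.png",cv2.cvtColor(capture(n),cv2.COLOR_RGB2BGR))
    c=get_calibration(n);print(n,c)
print(get_obs())
E
```

```text
pics
top {'mtx': array([[545.01379609,   0.        , 282.51727782],
       [  0.        , 545.01379609, 219.07628574],
       [  0.        ,   0.        ,   1.        ]]), 'eye': array([ 3.76002783e+02, -1.08813964e+00,  1.47119678e+03]), 'orientation': array([-3.04694185, -0.01451201, -1.57070875])}
side {'mtx': array([[491.981155  ,   0.        , 283.39180178],
       [  0.        , 491.981155  , 213.24934034],
       [  0.        ,   0.        ,   1.        ]]), 'eye': array([260.08610671, 992.5364777 , 799.83864699]), 'orientation': array([-2.17260556,  0.00875005, -2.89697574])}
{'time': 0.1, 'joint_positions': array([-1.33003733e+00,  3.42628974e-01,  1.52493104e+00, -2.91158212e-07,
        1.27539930e+00, -1.46004654e-01]), 'dq': array([ 0.00206931,  0.00021244, -0.00110222, -0.00133424, -0.00118879,
        0.00107021]), 'tau': array([ 1.66164737e-03, -4.32005882e+01, -2.44694191e+01,  7.20251631e-02,
        5.26625512e-02, -4.25681242e-05]), 'tool_pos': array([ 197.9492537 , -485.82474635,  205.42364332]), 'tcp_rot': array([-3.14024050e+00, -1.98554246e-04,  3.86763597e-01]), 'contact_force': array([ 0.47183266, -0.23942912,  0.59596444]), 'moment': array([0.0424671 , 0.03210931, 0.00957773]), 'grip_width': 91.69609794370753}
```

View pics/top0.png

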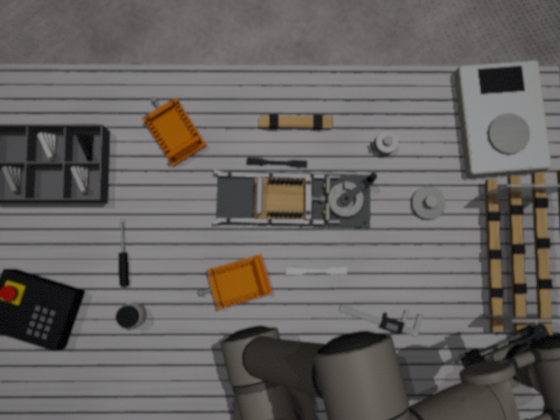

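View pics/side0.png

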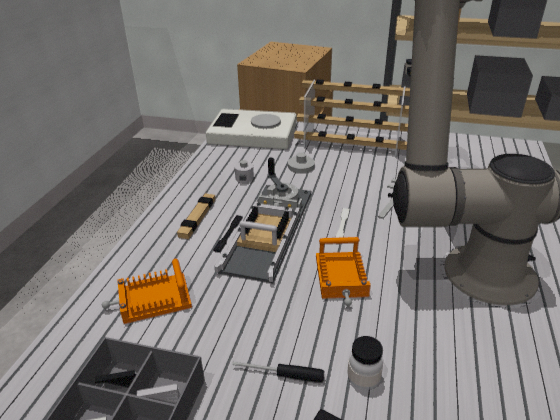

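The magazine meant is the wooden one with black combs at top pixel (282,198). The lookalikes are two orange ones at (175,132) and (240,282), and the rack slats at (515,255). The slat at (296,122) is wooden too. Next I crop in on the choice.

```bash
cat > h.py <<'E'
from plant import *
import numpy as np,cv2
from scipy.spatial.transform import Rotation as R
def ray(n,uv):
    c=get_calibration(n);d=np.linalg.inv(c['mtx'])@np.array([uv[0],uv[1],1.])
    return np.array(c['eye']),R.from_euler('xyz',c['orientation']).as_matrix()@d
def onz(n,uv,z):
    e,d=ray(n,uv);return e+d*(z-e[2])/d[2]
def proj(n,p):
    c=get_calibration(n);q=R.from_euler('xyz',c['orientation']).as_matrix().T@(np.array(p)-c['eye']);q=c['mtx']@q;return q[:2]/q[2]
def two(a,b):
    e1,d1=ray('top',a);e2,d2=ray('side',b);A=np.stack([d1,-d2],1);s=np.linalg.lstsq(A,e2-e1,rcond=None)[0]
    p,q=e1+s[0]*d1,e2+s[1]*d2;return (p+q)/2,np.linalg.norm(p-q)
def crop(n,name,x0,y0,w,h,k):
    im=cv2.cvtColor(capture(n),cv2.COLOR_RGB2BGR);cv2.imwrite(f"pics/{name}_full.png",im)
    c=cv2.resize(im[y0:y0+h,x0:x0+w],None,fx=k,fy=k,interpolation=cv2.INTER_CUBIC);cv2.imwrite(f"pics/{name}.png",c)
E
python3 - <<'E'
import cv2
for n,x,y,w,h in(("top",205,150,190,90),("side",205,145,130,140)):
    im=cv2.imread(f"pics/{n}0.png")[y:y+h,x:x+w];im=cv2.convertScaleAbs(im,alpha=1.5)
    k=4
    cv2.imwrite(f"pics/{n}c.png",cv2.resize(im,None,fx=k,fy=k,interpolation=cv2.INTER_CUBIC))
E
```

```text
(no output)
```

View pics/topc.png

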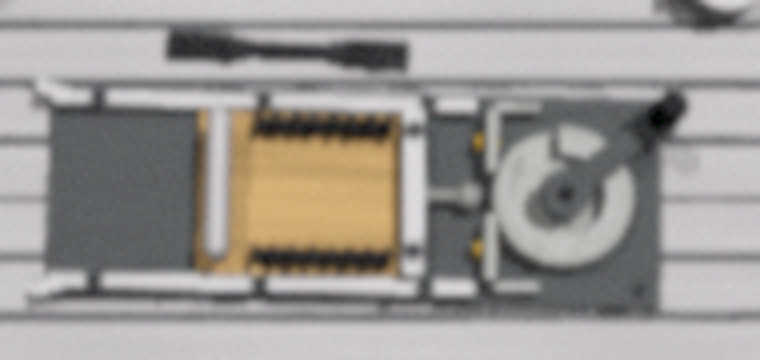

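View pics/sidec.png

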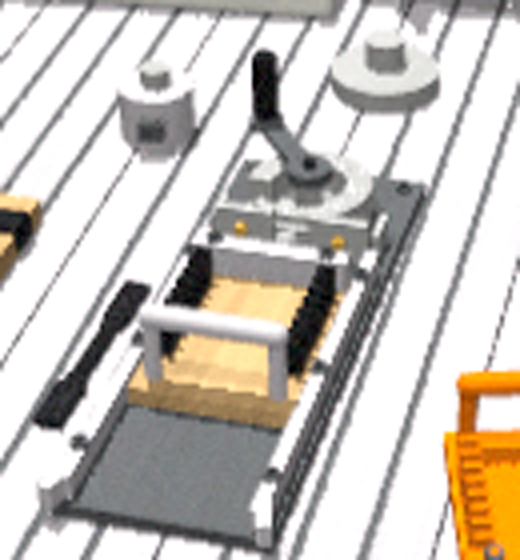

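Run:
```python
from h import *
T=lambda x,y:(x/4+205-.375,y/4+150-.375)
S=lambda x,y:(x/4+205-.375,y/4+145-.375)
print("cam",onz('top',T(565,196),42), "hub",onz('top',T(565,194),60))
print("grip top",onz('top',T(678,98),110)); print("mid tri",two(T(668,108),S(264,85)))
print("plate R",onz('top',T(660,100),12),onz('top',T(657,313),12)," L",onz('top',T(48,112),12),onz('top',T(46,270),12))
print("rail up",onz('top',T(100,98),30),onz('top',T(420,104),30),"low",onz('top',T(100,280),30),onz('top',T(420,287),30))
print("bar",onz('top',T(218,108),82),onz('top',T(217,257),82))
print("bar tri",two(T(218,108),S(148,315)),two(T(217,257),S(283,328)))
print("stud",onz('top',T(470,194),35),"front",onz('top',T(427,190),42),"wallface",onz('top',T(486,190),58-12))
```

```text
cam [ 566.3495257  -189.62156538   42.        ] hub [ 565.27039934 -187.26147667   60.        ]
grip top [ 620.0513321  -253.08111454  110.        ]
mid tri (array([ 617.32053733, -251.49100454,   83.89335877]), np.float64(1.726085597719857))
plate R [ 636.21338043 -258.94341168   12.        ] [ 491.09732385 -254.73510912   12.        ]  L [626.8926637  155.97686702  12.        ] [519.550367   156.08366926  12.        ]
rail up [633.3555032  119.44869559  30.        ] [629.86168527 -94.60358622  30.        ] low [511.17068506 118.31877522  30.        ] [506.80785315 -94.03544923  30.        ]
bar [617.74850264  39.08558527  82.        ] [521.19457987  39.32567778  82.        ]
bar tri (array([616.31614028,  38.67887195,  75.33420498]), np.float64(5.240894284159596)) (array([523.09071902,  39.70701157,  80.82532329]), np.float64(3.5931048983561786))
stud [ 568.49488417 -127.2748904    35.        ] front [570.16707148 -98.19435539  42.        ] wallface [ 569.70383385 -136.89956399   46.        ]
```

The choice checks out: wooden deck and black combs, with the lever handle at top pixel (374,177). The dock lies along world y (yaw about -0.018), cam axis is near (565.5, -189), the lever handle near (617, -252), and the bar near (569.5, 39). Cam angle is about 1.12.

Request:
step_arm:
  moves: [1,0,0,0,0,1,-1,1,0,0,0,0,1,-1,1,0,0,0,0,1,-1,1,0,0,0,0,1,-1,1,0,0,0,0,1,-1,1,0,0,0,0,0.8,-1,1,-0.6,0,0,0,0,-1,1,-0.6,0,0,0,0,-1]

```text
time: 0.77
tool_pos: [357.0, -437.9, 201.6]
tcp_rot: [-3.134, 0.005, -0.047]
contact_force: [0.4, -0.6, 0.5]
grip_width: 92.2
```

Request:
step_arm:
  moves: [1,-0.7,0,0,0,-0.3,-1,1,-0.7,0,0,0,0,-1,1,-0.7,0,0,0,0,-1,1,-0.7,0,0,0,0,-1,1,-0.7,0,0,0,0,-1,1,-0.7,0,0,0,0,-1,1,-0.7,0,0,0,0,-1,1,-0.7,0,0,0,0,-1]

```text
time: 1.43
tool_pos: [526.3, -323.5, 197.0]
tcp_rot: [-3.128, 0.011, -0.026]
contact_force: [0.0, 0.5, 0.3]
grip_width: 92.0
```

Request:
step_arm:
  moves: [1,-0.7,0,0,0,0,-1,1,-0.7,0,0,0,0,-1,1,-0.7,0,0,0,0,-1,0.8,-0.7,0,0,0,0,-1,0,0,0,0,0,0,-1]

```text
time: 1.85
tool_pos: [609.5, -262.1, 193.2]
tcp_rot: [-3.124, 0.015, -0.022]
contact_force: [-0.4, -0.3, 0.6]
grip_width: 92.0
```

Request:
step_arm:
  moves: [0.4,-0.5,0.5,-0.25,0.2,0,-1,0,0,1,0,0,0,-1,0,0,1,0,0,0,-1,0,0,0.7,0,0,0,-1,0,0,0,0,0,0,-1]

```text
time: 2.27
tool_pos: [617.1, -251.3, 125.2]
tcp_rot: [3.141, 0.003, -0.019]
contact_force: [-0.8, 0.4, 0.3]
grip_width: 92.1
```

Run:
```python
from h import *
crop('side','s1',215,90,120,120,5)
crop('top','t1',300,130,120,100,6)
print(get_obs()['tool_pos'],get_obs()['tcp_rot'])
```

```text
[ 618.41541382 -252.06850686  128.28870634] [ 3.13884154e+00 -6.97733938e-04 -1.96472135e-02]
```

View pics/s1.png

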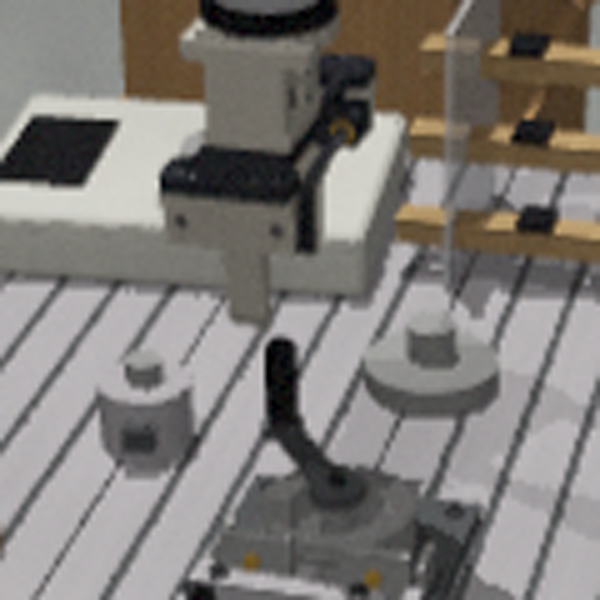

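View pics/t1.png

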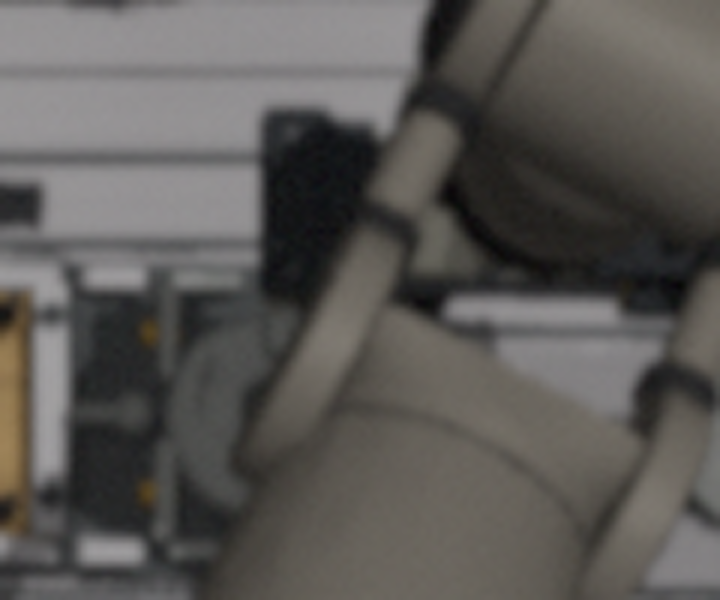

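The side view shows the near finger tip at crop (250,322) and the black handle at (280,380). The fingers straddle the handle, so I descend and close.

Request:
step_arm:
  moves: [0,0,1,0,0,0,-1,0,0,1,0,0,0,-1,0,0,0.8,0,0,0,-1,0,0,0,0,0,0,1,0,0,0,0,0,0,1,0,0,0,0,0,0,1,0,0,0,0,0,0,1,0,0,0,0,0,0,1]

```text
time: 3.03
tool_pos: [623.3, -258.1, 83.7]
tcp_rot: [3.129, -0.018, -0.022]
contact_force: [-0.1, 1.1, -0.4]
grip_width: 63.1
```

Request:
step_arm:
  moves: [-0.3,-0.3,0.6,0,0,0,1,0,0,0,0,0,0,1,0,0,0,0,0,0,1,0,0,0,0,0,0,1]

```text
time: 3.37
tool_pos: [619.9, -253.5, 76.2]
tcp_rot: [3.126, -0.024, -0.022]
contact_force: [0.5, 0.3, -0.1]
grip_width: 36.5
```

Run:
```python
from h import *
o=get_obs();print(o['tool_pos'],o['tcp_rot'],o['dq'],o['grip_width'])
crop('side','s2',215,90,120,120,5)
o=get_obs();print(o['tool_pos'],o['tcp_rot'],o['grip_width'])
```

```text
[ 619.86323111 -253.48258338   76.21902771] [ 3.1257995  -0.02430154 -0.02210842] [-0.00105242 -0.01088594 -0.02616407 -0.00098799  0.00795794 -0.00028967] 36.48463267888075
[ 620.20900904 -253.74243329   76.57098266] [ 3.12528275 -0.0251779  -0.02212696] 32.28170399644388
```

View pics/s2.png

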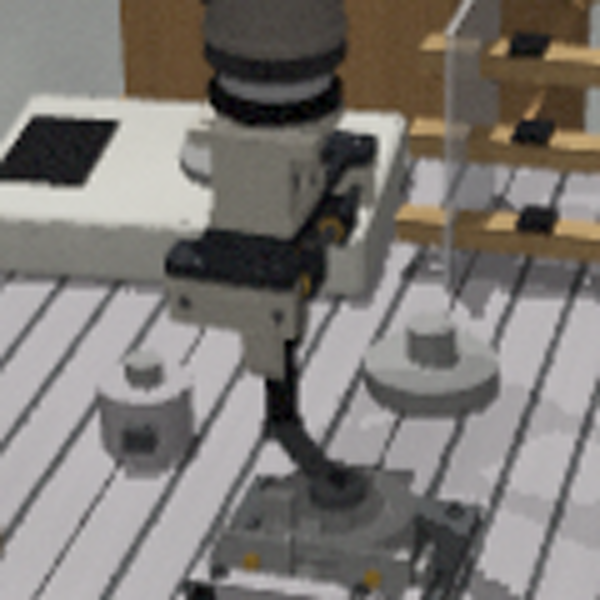

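Run:
```python
from h import *
for p in [(620,-253.6,77),(620,-235,77),(620,-235,100),(617,-252,58),(617,-252,110),(610,-252,88)]:
    print(p,(proj('side',p)-[215,90])*5)
```

```text
(620, -253.6, 77) [273.58800161 387.11632032]
(620, -235, 77) [265.32037511 402.02231651]
(620, -235, 100) [264.29079938 367.93696551]
(617, -252, 58) [278.44522707 416.49890972]
(617, -252, 110) [276.39426953 340.11488054]
(610, -252, 88) [288.58624732 374.09314098]
```

Request:
step_arm:
  moves: [-0.1,0,0.2,0.2,-0.35,0,1,0,0,0,0,0,0,1,0,0,0,0,0,0,1,0,0,0,0,0,0,1]

```text
time: 3.75
tool_pos: [618.8, -253.5, 73.8]
tcp_rot: [3.14, -0.001, -0.022]
contact_force: [-1.3, 0.9, -2.0]
grip_width: 18.4
```

Run:
```python
from h import *
o=get_obs();print(o['tool_pos'],o['tcp_rot'],o['dq'],o['grip_width'],o['contact_force'])
crop('side','s3',215,90,120,120,5)
```

```text
[ 618.82136333 -253.50166298   73.81236816] [ 3.13988940e+00 -1.14403457e-03 -2.21979548e-02] [ 1.94504587e-03 -1.13015461e-04  1.95569401e-03 -2.54833578e-03
 -3.59678713e-03  1.81610213e-05] 18.39606314025543 [-1.3055665   0.92113374 -2.03459839]
```

View pics/s3.png

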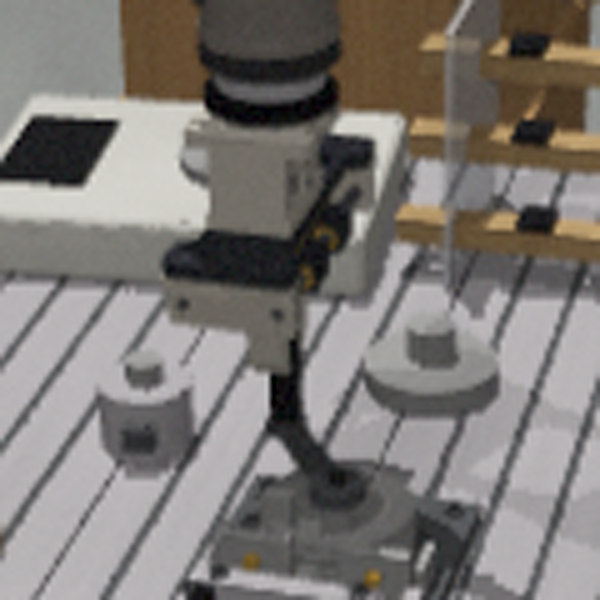

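Closed at 18 mm opening, which fits the 20 mm handle. Now I turn the lever anticlockwise along the arc.

Request:
step_arm:
  moves: [0.54,-0.54,0,0,0,0,1,0.43,-0.63,0,0,0,0,1,0.3,-0.7,0,0,0,0,1]

```text
time: 4.05
tool_pos: [644.9, -220.6, 73.9]
tcp_rot: [3.135, -0.002, -0.027]
contact_force: [-0.3, -3.1, -2.0]
grip_width: 18.5
```

Request:
step_arm:
  moves: [0.18,-0.73,0,0,0,0,1,0.05,-0.76,0,0,0,0,1]

```text
time: 4.22
tool_pos: [651.6, -189.0, 73.8]
tcp_rot: [3.133, -0.003, -0.027]
contact_force: [-5.5, -3.5, 1.9]
grip_width: 18.4
```

Request:
step_arm:
  moves: [-0.08,-0.6,0,0,0,0,1,-0.1,-0.5,0,0,0,0,1]

```text
time: 4.38
tool_pos: [648.9, -167.7, 74.3]
tcp_rot: [3.123, -0.004, -0.023]
contact_force: [1.7, -51.0, -14.3]
grip_width: 18.7
```

At the open stop: the force jumped to 51 N with the measured angle at about 0.25. I ease off, open and lift.

Request:
step_arm:
  moves: [0,0.05,0,0,0,0,1,0,0,0,0,0,0,-1,0,0,0,0,0,0,-1,0,0,0,0,0,0,-1,0,0,0,0,0,0,-1,0,0,0,0,0,0,-1]

```text
time: 4.88
tool_pos: [649.5, -164.7, 75.4]
tcp_rot: [3.119, -0.008, -0.019]
contact_force: [-0.9, 0.7, 0.1]
grip_width: 47.3
```

Request:
step_arm:
  moves: [0,0,-1,0.3,-0.1,0,-1,0,0,-1,0,0,0,-1,0,0,-1,0,0,0,-1,0,0,-1,0,0,0,-1,-0.4,-1,0,0,0,0,-1,-0.4,-1,0,0,0,0,-1,-0.4,-1,0,0,0,0,-1,-0.4,-1,0,0,0,0,-1]

```text
time: 5.55
tool_pos: [619.1, -80.6, 159.5]
tcp_rot: [-3.139, -0.004, -0.022]
contact_force: [0.3, -0.1, 1.2]
grip_width: 91.3
```

Request:
step_arm:
  moves: [-0.4,-1,0,0,0,0,-1,-0.4,-1,0,0,0,0,-1,-0.4,-1,0,0,0,0,-1,-0.4,-1,0,0,0,0,-1,-0.4,-1,0,0,0,0,-1,-0.4,-1,0,0,0,0,-1]

```text
time: 6.05
tool_pos: [570.8, 49.0, 161.5]
tcp_rot: [-3.136, -0.007, -0.021]
contact_force: [0.1, -0.6, -0.6]
grip_width: 91.6
```

Run:
```python
from h import *
crop('top','t4',205,120,190,120,4)
crop('side','s4',205,130,130,140,4)
o=get_obs();print(o['tool_pos'],o['tcp_rot'],o['grip_width'])
```

```text
[570.14042789  50.90346615 161.68371401] [-3.13551106 -0.00616729 -0.01821211] 91.52140952529486
```

View pics/t4.png

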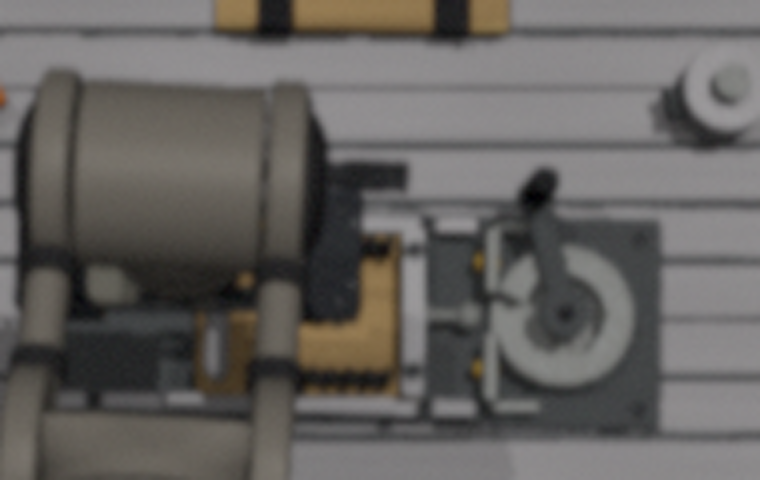

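View pics/s4.png

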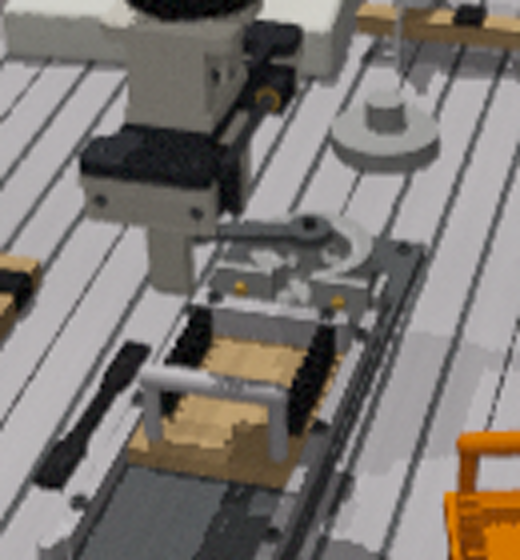

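Run:
```python
from h import *
for p in [(570,50,162),(570,97,162),(570,4,162),(570,110,162),(570,110,185)]:
    print(p,(proj('side',p)-[205,130])*4)
print(get_obs()['joint_positions'])
A=np.array([(618.8,-253.5),(644.9,-220.6),(651.6,-189),(648.9,-167.7)])
s=np.linalg.lstsq(np.c_[2*A,np.ones(4)],(A**2).sum(1),rcond=None)[0];print(s[:2],np.sqrt(s[2]+s[0]**2+s[1]**2))
```

```text
(570, 50, 162) [201.83092205 276.27545726]
(570, 97, 162) [178.49537197 319.12995603]
(570, 4, 162) [223.27262292 236.89891202]
(570, 110, 162) [171.76698357 331.48628409]
(570, 110, 185) [169.75805095 298.04372697]
[-0.04856737  0.46127604  1.46509953  0.00669908  1.20924465  1.53807138]
[ 570.53594813 -188.38012403] 81.0532332378254
```

The cam mouth now faces the magazine (top crop (500,300)) and the lever points to (540,185), so the cam is open. I descend onto the bar.

Request:
step_arm:
  moves: [0,0.6,1,0,0,0,-1,0,0,1,0,0,0,-1,0,0,1,0,0,0,-1,0,0,1,0,0,0,-1,0,0,1,0,0,0,-1]

```text
time: 6.57
tool_pos: [576.4, 39.7, 65.3]
tcp_rot: [-3.136, -0.023, -0.015]
contact_force: [0.3, 0.5, 0.6]
grip_width: 91.7
```

Run:
```python
from h import *
crop('side','s5',205,130,130,140,4)
o=get_obs();print(o['tool_pos'],o['tcp_rot'],o['grip_width'],o['contact_force'])
```

```text
[573.81863434  39.77751158  61.03129228] [-3.13554063 -0.01566232 -0.01464381] 91.60022327880715 [-2.4269122  -0.87564305 -1.90671102]
```

View pics/s5.png

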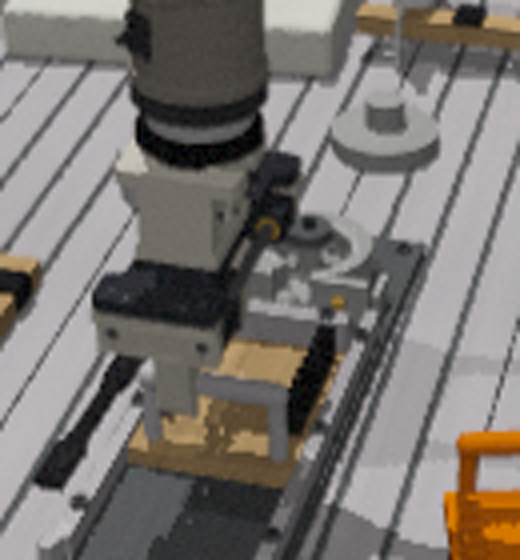

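The near finger tip is at crop (178,412), behind the bar at (215,382) and not touching. I lower a little more and close.

Request:
step_arm:
  moves: [-0.1,0,0.7,0,-0.2,0,1,0,0,0,0,0,0,1,0,0,0,0,0,0,1,0,0,0,0,0,0,1,0,0,0,0,0,0,1,0,0,0,0,0,0,1,0,0,0,0,0,0,1,0,0,0,0,0,0,1]

```text
time: 7.28
tool_pos: [574.6, 38.5, 51.0]
tcp_rot: [-3.135, -0.007, -0.016]
contact_force: [-0.6, 0.6, -0.5]
grip_width: 43.0
```

Request:
step_arm:
  moves: [0,0,0,0,0,0,1,0,0,0,0,0,0,1,0,0,0,0,0,0,1,0,0,0,0,0,0,1,0,0,0,0,0,0,1,0,0,0,0,0,0,1]

```text
time: 7.78
tool_pos: [575.2, 38.7, 52.2]
tcp_rot: [-3.135, -0.009, -0.016]
contact_force: [0.4, -0.4, -0.0]
grip_width: 15.1
```

Gripped at 15 mm, which fits the 16 mm bar. Now I slide the magazine in.

Request:
step_arm:
  moves: [0,0.4,0.03,0,0,0,1,0,0.4,0.03,0,0,0,1,0,0.4,0.03,0,0,0,1,0,0.4,0.03,0,0,0,1]

```text
time: 8.12
tool_pos: [576.2, 12.1, 52.1]
tcp_rot: [-3.127, -0.013, -0.014]
contact_force: [-2.1, 7.1, 6.9]
grip_width: 14.8
```

Request:
step_arm:
  moves: [-0.05,0.3,0,-0.15,-0.1,0,1,0,0.25,0,0,0,0,1]

```text
time: 8.28
tool_pos: [574.5, 2.4, 52.1]
tcp_rot: [-3.135, -0.005, -0.015]
contact_force: [-0.9, 12.6, 2.6]
grip_width: 15.1
```

Request:
step_arm:
  moves: [0,0.25,0,0,0,0,1]

```text
time: 8.37
tool_pos: [574.2, -0.4, 52.2]
tcp_rot: [-3.131, -0.005, -0.016]
contact_force: [0.8, 14.5, 1.9]
grip_width: 15.0
```

Request:
step_arm:
  moves: [0,0.3,0,0,0,0,1,0,0.3,0,0,0,0,1]

```text
time: 8.53
tool_pos: [574.1, -1.8, 52.4]
tcp_rot: [-3.113, -0.005, -0.019]
contact_force: [2.0, 33.3, 4.4]
grip_width: 14.9
```

Run:
```python
from h import *
crop('top','t6',205,130,190,110,4)
crop('side','s6',205,130,130,140,4)
o=get_obs();print(o['tool_pos'],o['tcp_rot'],o['grip_width'],o['contact_force'])
```

```text
[574.07873918  -1.78521293  52.44527475] [-3.11360589 -0.00467769 -0.01853684] 14.999593261947716 [ 1.87899327 27.66957667  3.19877262]
```

View pics/t6.png

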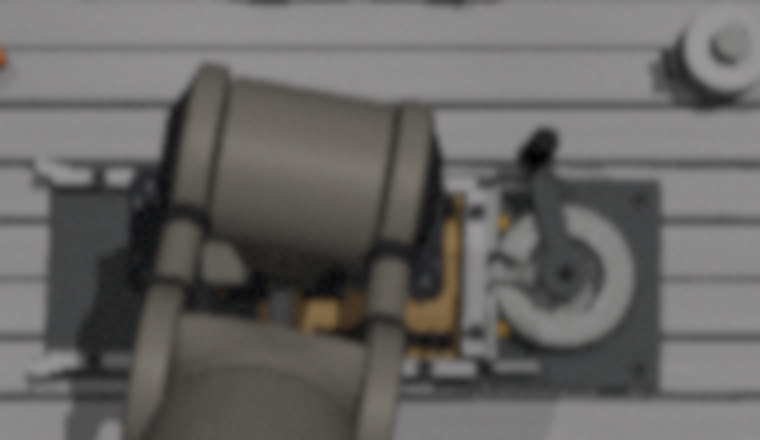

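View pics/s6.png

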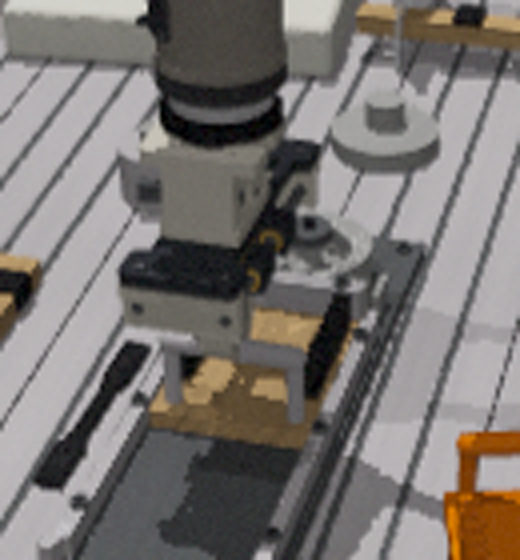

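The force jumped to 33 N at bar y = -1.8, and the top view shows the block (crop (478,270)) against the wall with the lever still open. Milestone reached; I release and lift.

Request:
step_arm:
  moves: [0,0,0,0,0,0,1,0,0,0,0,0,0,-1,0,0,0,0,0,0,-1,0,0,0,0,0,0,-1,0,0,0,0,0,0,-1,0,0,0,-0.2,0,0,-1,0,0,-1,-0.2,0,0,-1,0,0,-1,0,0,0,-1]

```text
time: 9.3
tool_pos: [570.5, -1.6, 88.2]
tcp_rot: [3.139, 0.006, -0.018]
contact_force: [0.7, 0.0, 0.7]
grip_width: 56.9
```

Request:
step_arm:
  moves: [0,0,-1,0,0,0,-1,0,0,-1,0,0,0,-1,0.4,1,-0.6,0,0,0,-1,0.4,1,0,0,0,0,-1,0.4,1,0,0,0,0,-1,0.4,1,0,0,0,0,-1,0.4,1,0,0,0,0,-1]

```text
time: 9.88
tool_pos: [610.9, -104.8, 149.3]
tcp_rot: [3.13, -0.0, -0.015]
contact_force: [0.1, 0.2, -0.1]
grip_width: 91.7
```

Request:
step_arm:
  moves: [0.63,1,0,0,0,0,-1,0.63,1,0,0,0,0,-1,0.6,1,0,0.1,0,0,-1,0,0,0,0,0,0,-1]

```text
time: 10.22
tool_pos: [648.4, -174.4, 150.3]
tcp_rot: [3.131, -0.0, -0.021]
contact_force: [-0.4, 0.0, 0.1]
grip_width: 91.4
```

Run:
```python
from h import *
crop('top','t7',205,130,190,110,4)
crop('side','s7',205,100,130,140,4)
o=get_obs();print(o['tool_pos'],o['tcp_rot'],o['grip_width'],o['contact_force'])
```

```text
[ 647.07464435 -170.79130971  150.09068157] [ 3.13345450e+00  1.45379559e-03 -1.94421252e-02] 91.56003791143382 [0.05891397 0.90047299 0.57033783]
```

View pics/t7.png

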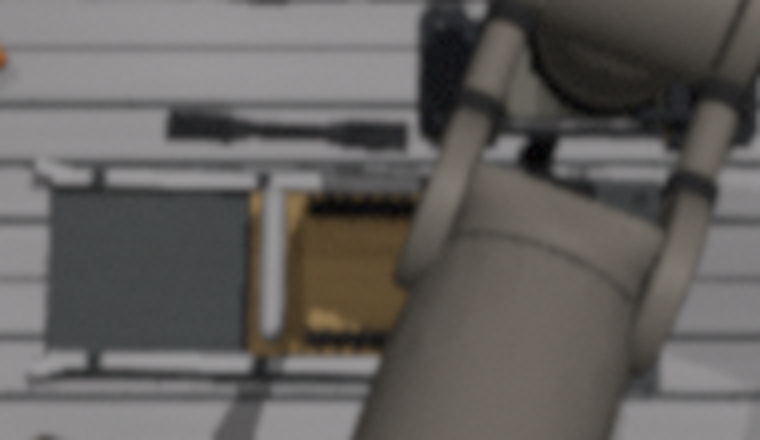

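View pics/s7.png

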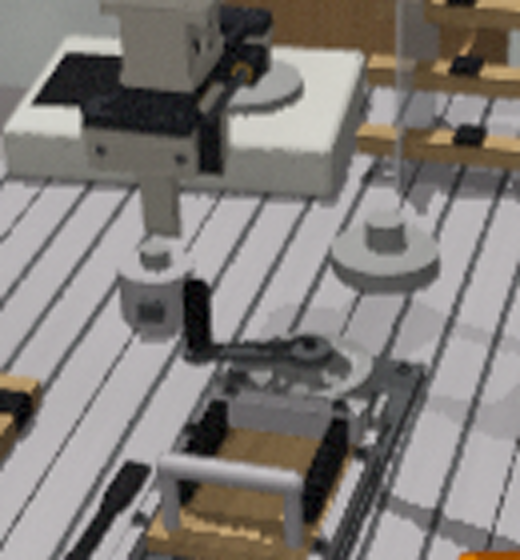

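The bar is at top crop x=273 (was 217), so the magazine moved in about 36 mm and the pins pushed it back about 5 mm, still within the catch. The lever handle stands at side crop (196,315) below the gripper.

Request:
step_arm:
  moves: [0.05,-0.15,1,0.1,0,0,-1,0,0,1,0,0,0,-1,0,0,1,0,0,0,-1,0,0,0.8,0,0,0,0.3,0,0,0,0,0,0,0.3,0,0,0,0,0,0,1,0,0,0,0,0,0,1]

```text
time: 10.9
tool_pos: [645.8, -161.4, 74.1]
tcp_rot: [3.139, 0.002, -0.016]
contact_force: [-0.4, -0.7, 0.6]
grip_width: 69.8
```

Request:
step_arm:
  moves: [0.1,0.25,0,0,0,0,1,0,0,0,0,0,0,1,0,0,0,0,0,0,1,0,0,0,0,0,0,1,0,0,0,0,0,0,1,0,0,0,0,0,0,1,0,0,0,0,0,0,1,0,0,0,0,0,0,1]

```text
time: 11.57
tool_pos: [650.5, -169.8, 80.3]
tcp_rot: [3.132, -0.007, -0.015]
contact_force: [-0.6, -4.4, -2.8]
grip_width: 18.0
```

Request:
step_arm:
  moves: [0.1,0.74,0.1,0,0,0,1,-0.04,0.75,0.05,0,0,0,1,-0.17,0.73,0.05,0,0,0,1,-0.31,0.68,0,0,0,0,1]

```text
time: 11.9
tool_pos: [643.7, -226.3, 80.2]
tcp_rot: [3.134, -0.012, -0.011]
contact_force: [0.7, 2.3, -0.1]
grip_width: 17.7
```

Request:
step_arm:
  moves: [-0.4,0.63,0.1,0,-0.15,0,1,-0.51,0.55,0.05,0,0,0,1,-0.61,0.44,0.05,0,0,0,1,-0.68,0.32,0,0,0,0,1]

```text
time: 12.23
tool_pos: [597.3, -265.5, 80.1]
tcp_rot: [3.141, -0.004, -0.012]
contact_force: [2.9, 7.3, 0.2]
grip_width: 17.6
```

Request:
step_arm:
  moves: [-0.73,0.17,0.1,0,0,0,1,-0.75,0.03,0.05,0,0,0,1,-0.74,-0.11,0.05,0,0,0,1]

```text
time: 12.48
tool_pos: [557.2, -267.7, 80.2]
tcp_rot: [-3.141, -0.022, -0.016]
contact_force: [12.2, 3.3, 1.3]
grip_width: 17.4
```

Request:
step_arm:
  moves: [-0.77,-0.2,0.05,0,-0.3,0,1,-0.73,-0.33,0,0,0,0,1,-0.66,-0.45,0,0,0,0,1]

```text
time: 12.73
tool_pos: [521.7, -250.9, 80.4]
tcp_rot: [3.137, -0.025, -0.02]
contact_force: [14.4, -1.8, -7.9]
grip_width: 18.0
```

Request:
step_arm:
  moves: [-0.45,-0.42,0,0,-0.2,0,1,-0.4,-0.42,0,0,0,0,1]

```text
time: 12.9
tool_pos: [511.3, -240.8, 81.0]
tcp_rot: [3.123, -0.031, -0.022]
contact_force: [24.9, -31.4, -25.7]
grip_width: 18.1
```

At the closed stop: about 40 N against the motion, measured angle -2.42 against -2.41 expected. I relax, open and lift.

Request:
step_arm:
  moves: [0,0,0,0,0,0,1,0,0,0,0,0,0,-1,0,0,0,0,0,0,-1,0,0,0,0,0,0,-1,0,0,0,0,0,0,-1,0,0,0,0,0,0,-1,0,0,-1,0.1,-0.2,0,-1,0,0,-1,0.1,-0.2,0,-1]

```text
time: 13.57
tool_pos: [504.4, -242.9, 116.1]
tcp_rot: [3.139, 0.008, -0.025]
contact_force: [0.7, -0.1, 0.1]
grip_width: 59.7
```

Request:
step_arm:
  moves: [0,0,-1,0,0,0,-1,0,0,-1,0,0,0,-1,0,0,-1,0,0,0,-1,-1,0.8,0,0,0,0,-1,-1,0.8,0,0,0,0,-1,-1,0.8,0,0,0,0,-1,-1,0.8,0,0,0,0,-1,-0.5,1,0,0,0,0,-1]

```text
time: 14.23
tool_pos: [412.3, -324.6, 184.2]
tcp_rot: [3.137, 0.005, -0.016]
contact_force: [0.9, -1.8, -0.0]
grip_width: 92.0
```

Request:
step_arm:
  moves: [-0.5,1,0,0,0,0,-1,-0.5,1,0,0,0,0,-1,-0.5,1,0,0,0,0,-1,-0.5,1,0,0,0,0,-1,-0.5,1,0,0,0,0,-1,0,0,0,0,0,0,-1]

```text
time: 14.73
tool_pos: [353.8, -430.6, 185.3]
tcp_rot: [3.136, 0.008, -0.018]
contact_force: [0.2, 0.3, -0.6]
grip_width: 92.0
```

Run:
```python
from h import *
crop('top','t9',205,150,190,90,4)
crop('side','s9',205,145,130,140,4)
o=get_obs();print(o['tool_pos'],o['tcp_rot'],o['grip_width'],o['contact_force'],o['time'])
```

```text
[ 355.26055737 -427.75367435  185.18983125] [ 3.13812995  0.00726112 -0.01681001] 92.06095813169881 [ 0.41704429  0.4511987  -1.03297883] 14.8333
```

View pics/t9.png

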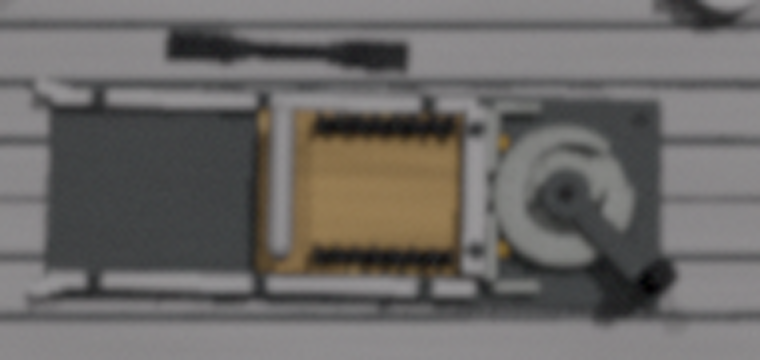

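View pics/s9.png

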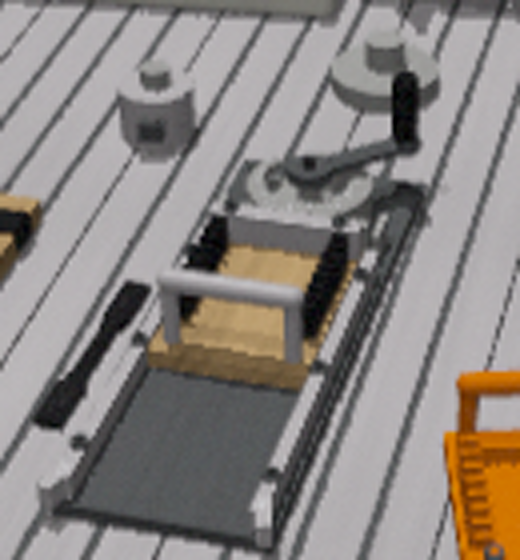

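View pics/t9_full.png

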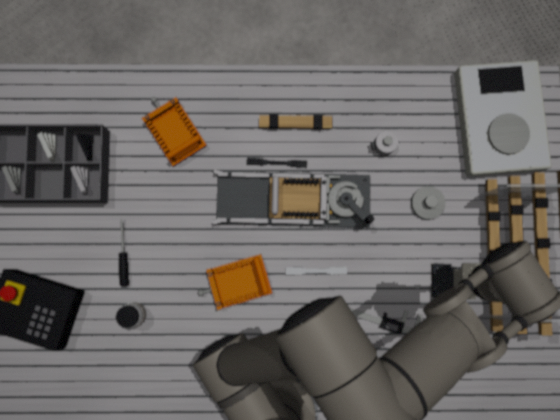

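Run:
```python
from h import *
T=lambda x,y:(x/4+205-.375,y/4+150-.375)
S=lambda x,y:(x/4+205-.375,y/4+145-.375)
g,e=two(T(655,278),S(404,108));print(g,e)
d=g[:2]-np.array([565.4,-189]);print(np.hypot(*d),0.262-0.018-np.arctan2(d[1],d[0]))
print("bar",onz('top',T(283,108),82),onz('top',T(281,257),82), "tight y:", -189+52+135)
print("rear edge shift",onz('top',T(258,190),26)-onz('top',T(196,190),26))
```

```text
[ 507.66499158 -241.32795578   83.88795459] 0.5122404297196572
77.92012675506054 2.649281929205784
bar [617.85801316  -2.80489506  82.        ] [521.26035234  -1.65186712  82.        ] tight y: -2
rear edge shift [  0.08518121 -41.40584877   0.        ]
```

Cam measures about 2.65 rad, and the bar is at y ≈ -2.2 against -2 for tight. Everything else looks undisturbed and the arm is clear, so I hand in.

```bash
python3 -c "
from plant import *
print(close_job())"
```

```text
the job is handed in; nothing more can be done
None
```

The magazine is docked and the job is handed in, at about 15 s on the robot's clock. I turned the lever back to its open stop and slid the magazine in by its bar until it met the wall. I then let go, turned the lever clockwise to its closed stop, and moved the arm clear.

**Last checks, from the camera images:**
- **Cam:** the lever measures about 2.65 rad, its closed stop.
- **Magazine:** the bar is at y ≈ -2.2 mm, against -2 mm for tight. That is good to about 2 mm, so it shows the magazine is tight but cannot prove the last millimetre.
- **Other things on the bench:** those visible in the top picture look unmoved. The caliper is partly hidden by the arm, so I could not fully check it there.

**Disagreements:**
- The cam centre fitted from the arm's own positions was about 5 mm in x from the camera's estimate.
- The fingertips looked about 20 mm higher in the side view than the reported tool position. Both grasps still held, closing to about 18 mm on the lever handle and 15 mm on the bar.

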